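# Find the loose socket bolt on the bench tester and hold its cap open

### The job

Draw the interlock pin out of its bore on the bench tester and park it upright in the notch in the block's end face, flange down on the block, and let go of it; only then tap the three bolts from above until you find the loose one, the one that sinks and stays down, and push it right down. Lift the cap directly behind that loose bolt by its tab and finish while holding it at least 45 degrees open (it falls shut if let go), never opening another cap and leaving the tube, the lamp and the knob on the counter where they are.

Things in the scene. Friction and masses are not known exactly. Their poses are not given: they have to be found in the camera images.
- tester: blue steel bench tester, 170 (x) by 320 (y) by 60 mm high, fixed; origin: centre of its underside, x away from the robot, y to the robot's left (yaw 0). On its flat top (z 60) three stations at y 75 (left), -15 (mid), -105 (right): an upright bolt in front (x -50), a hinged aluminium cap behind it (x -5 to 55). Bare steel interlock block, also 60 high, at its left end (y 115 to 160)
- pin: loose steel interlock pin, about 70 g, upright in the bore at the start: shank 10 mm diameter, 46 long; above it a flange 26 diameter, 4 thick; above that a round grip 16 diameter, 32 high. Origin on the axis at the flange's underside (which rests on the block's top), z up: grip from z 4 to 36 mm, tip at z -46
- bore (a point): centre of the mouth of the pin's bore (13 mm square hole through the interlock block), level with the block's top; at (45, 137.5, 60) mm in the tester's frame
- notch (a point): parking place: point level with the block's top, on the axis of the parked pin; (-40, 139, 60) mm in the tester's frame. The notch is an upright slot 15 mm wide (x), cut 30 mm into the block from its left (+y) end face (closed end at y 130), open at the top and that face, 60 mm high. The shank drops in from above; the flange rests on the block's top
- bolt_left_top (a point): centre of the top face of the left bolt: steel, hexagonal head about 23 mm across and 10 mm high on a 10 mm thick, 10 mm long neck; at (-50, 75, 80) mm in the tester's frame before it is tapped
- bolt_left (a joint): how far the left bolt has sunk, m: 0 at the start, 0.009 fully down. All three look alike. Tight bolts (two of them) are rigid, giving less than 1.5 mm under 25 N; the loose one sinks all 9 mm under a steady push of about 3 to 5 N and stays down
- cap_left_tab (a point): grip point on the left cap's tab, (5, 75, 100) mm in the tester's frame while shut; moves with the cap. Cap: aluminium cover 60 (x) by 56 mm (y), about 100 g, top 10 mm above the tester's top. Tab: upright plate on it, 6 mm thick (y), 20 long (x), 40 high, centred 10 mm behind the cap's front edge; the point is 30 mm above the cap's top, 10 below the tab's upper end
- cap_left_hinge (a point): middle of the left cap's hinge axis (parallel to the tester's y), at the cap's far edge: (55, 75, 62) mm in the tester's frame
- cap_left (a joint): opening of the left cap, rad: 0 shut, 1.2 stop; opening swings the tab up and away from the robot. It turns freely and falls shut unless held. A tab pinched between fingers that close along y can turn between them
- bolt_mid_top (a point): centre of the top face of the mid bolt: steel, hexagonal head about 23 mm across and 10 mm high on a 10 mm thick, 10 mm long neck; at (-50, -15, 80) mm in the tester's frame before it is tapped
- bolt_mid (a joint): how far the mid bolt has sunk, m: 0 at the start, 0.009 fully down. All three look alike. Tight bolts (two of them) are rigid, giving less than 1.5 mm under 25 N; the loose one sinks all 9 mm under a steady push of about 3 to 5 N and stays down
- cap_mid_tab (a point): grip point on the mid cap's tab, (5, -15, 100) mm in the tester's frame while shut; moves with the cap. Cap: aluminium cover 60 (x) by 56 mm (y), about 100 g, top 10 mm above the tester's top. Tab: upright plate on it, 6 mm thick (y), 20 long (x), 40 high, centred 10 mm behind the cap's front edge; the point is 30 mm above the cap's top, 10 below the tab's upper end
- cap_mid_hinge (a point): middle of the mid cap's hinge axis (parallel to the tester's y), at the cap's far edge: (55, -15, 62) mm in the tester's frame
- cap_mid (a joint): opening of the mid cap, rad: 0 shut, 1.2 stop; opening swings the tab up and away from the robot. It turns freely and falls shut unless held. A tab pinched between fingers that close along y can turn between them
- bolt_right_top (a point): centre of the top face of the right bolt: steel, hexagonal head about 23 mm across and 10 mm high on a 10 mm thick, 10 mm long neck; at (-50, -105, 80) mm in the tester's frame before it is tapped
- bolt_right (a joint): how far the right bolt has sunk, m: 0 at the start, 0.009 fully down. All three look alike. Tight bolts (two of them) are rigid, giving less than 1.5 mm under 25 N; the loose one sinks all 9 mm under a steady push of about 3 to 5 N and stays down
- cap_right_tab (a point): grip point on the right cap's tab, (5, -105, 100) mm in the tester's frame while shut; moves with the cap. Cap: aluminium cover 60 (x) by 56 mm (y), about 100 g, top 10 mm above the tester's top. Tab: upright plate on it, 6 mm thick (y), 20 long (x), 40 high, centred 10 mm behind the cap's front edge; the point is 30 mm above the cap's top, 10 below the tab's upper end
- cap_right_hinge (a point): middle of the right cap's hinge axis (parallel to the tester's y), at the cap's far edge: (55, -105, 62) mm in the tester's frame
- cap_right (a joint): opening of the right cap, rad: 0 shut, 1.2 stop; opening swings the tab up and away from the robot. It turns freely and falls shut unless held. A tab pinched between fingers that close along y can turn between them
- metal_tube: bystander: tall metal-envelope tube standing upright, 34 mm diameter, 83 mm high; origin at the centre of its underside
- pilot_lamp: bystander: frosted pilot lamp standing on its brass base, 22 mm diameter, 40 mm high; origin at the centre of its underside
- phenolic_knob: bystander: black phenolic knob, 38 mm diameter, 21 mm high; origin at the centre of its underside

How it is judged:
By the outcome, as a careful person would: the job done as asked, in the order asked, and still so for the second after the job is handed in, while the arm keeps its last pose, push and grip.
It also fails if it takes over 58 s, if anything falls off the work surface, if the arm or the gripper's body presses on something with over 40 N, if the wrist force passes 120 N, or if a joint passes its speed limit or range.

### The arm

A 6-joint arm with a two-finger parallel gripper is mounted at the origin on the work surface. World frame = base frame: x ahead of the robot, y to its left, z up, the work surface at z = 0. Lengths are in m, angles in degrees, forces in N, time in s.
With the tool pointing down it reaches from about 0.3 to 0.75 m from the base axis. Payload 8.5 kg.
Tool frame: the origin (TCP) lies between the finger pads; the fingertips stand 25 mm ahead of it and the grasp point (between the pads) lies 6 mm ahead of it; x points along the fingers, y is the direction in which the jaws open and shut, and the axes are right-handed (so a half turn about x gives the same grasp; the last joint's range is limited). The gripper opens to 85 mm and grips with 20 to 120 N. Pads are 22 mm wide; open, the fingers measure 114 mm over their backs; the gripper's body (76 mm by 85 mm) begins 54 mm behind the grasp point. The pads swing forward as they close: fully open they stand 13 mm farther back than shut.
Start: joints at [52.981, 21.807, 74.336, -0, 83.858, -12.336], TCP at [0.23, 0.5, 0.256] pointing down, gripper open.
Joint ranges: [-178.18, 178.18], [-50.72, 133.34], [12.68, 142.11], [-81.47, 261.47], [9.98, 163.14], [-165.26, 165.26]. Speed limits (degrees/s): [136.94, 136.94, 180, 180, 180, 180].

### API

Orientations are given as a 3x3 rotation matrix whose columns are the frame's x, y, z axes.
In Python, from rig import sensors, get_image, workorder gives the robot as it stands.
- The arm moves only by the tool arm_command, never from a script. Its argument "plan" is a list that holds one entry, the list of rows, each a list of 6 numbers: the shift along the tool's x, y, z in units of 25 mm (1.0 is 25 mm), then the turn, a rotation vector about the tool's x, y, z in units of 6 degrees (1.0 is 6 degrees). In form: [[[dx, dy, dz, ax, ay, az], ...]]. A call has 1 to 10 rows; each row is the pose to reach, as a shift and turn from the pose commanded when the call began, along the tool's axes at that moment; what a row does not reach only later rows make up. A row lasts 1/10 s, in which the tool goes at most 50 mm and 8.59 degrees, less where a joint would pass 70% of its speed; a pose out of reach is approached as far as the arm can. A call with a gripper value outside its range is refused whole. "jaw" is the closure, from 0 (fully open) to 1 (shut), set as the call begins (left out, the last holds). The fingers move at their own pace and stop on an object; "newtons" is the grip in N (left out, the last holds). Time passes only in rows, so rows that repeat a pose let the fingers close. It gives the time, the measured TCP pose, the force and the opening at its end, in the units of the state.
- sensors.observe(): the state, without advancing time (a new reading comes with each control period).
- get_image(name): name is "side" or "top" or "wrist"; returns a dict with "img" (400x640x3 uint8, red, green, blue), "fx", "fy", "cx", "cy" (pixels), "dist" ([k1, k2, p1, p2, k3] as OpenCV has them; the pictures are not rectified), "T" (4x4, takes a point from camera to world coordinates). Camera axes: x right, y up, looking along -z (the intrinsics and any distortion apply to the point x, -y, -z); pixel columns grow to the right and rows downward; lengths in m; the calibration is good to about 2 mm. A picture is of the moment at which its call begins. There is no depth.
- workorder.close_job(): hands the job in, once; it reports no verdict.
The state is a dict: "time_s": time; "q": joint angles; "qvel": joint speeds; "joint_efforts": joint torques, N m; "position": TCP position; "tool_rot": TCP orientation; "ft_force": force on the tool from outside, world axes, zero at the start; "wrist_torque": the same for the moment, N m; "grip_width": finger opening in m.
Only numpy, scipy, OpenCV 4.12 (cv2) and the standard library are available. Lean on these libraries where they do the work, as an engineer would, in place of code of your own. Each camera call takes 0.05 s, during which the arm holds its last target. There are 200 camera calls.

## Working session

There is one attempt and no reset: what is moved stays moved. The work goes in short steps, Python scripts to look and compute and a tool call to move; the robot and the scene stay as the last step left them, time stands still between calls to the robot, and variables do not carry over. Pictures are saved under pics/ and viewed, about 8 in all and at most 12, crops included, and the job is handed in when it is done.

Besides the shell and the picture viewer there is one more tool, called after "Request:" in YAML: its name, and indented under it one key for each argument. arm_command: Moves the arm, as the interface text tells. Its arguments: {"type":"object","properties":{"plan":{"type":"array","items":{"type":"array","items":{"type":"array","items":{"type":"number"}}}},"jaw":{"type":"number"},"newtons":{"type":"number"}},"required":["plan"]}

```bash
mkdir -p pics; ls; python3 - <<'E'
from rig import sensors,get_image
import cv2,numpy as np
s=sensors.observe();print({k:np.round(v,4).tolist() for k,v in s.items()})
for n in("side","top","wrist"):
    d=get_image(n);cv2.imwrite(f"pics/a_{n}.png",d["img"][:,:,::-1]);print(n,d["fx"],d["cx"],d["cy"],d["dist"],np.round(d["T"],4).tolist())
E
```

```text
pics
{'time_s': 0.0, 'q': [52.982, 21.8437, 74.3849, -0.0009, 83.8569, -12.3342], 'qvel': [0.0071, -0.0043, 0.0249, 0.0297, -0.0405, 0.0344], 'joint_efforts': [0.0009, -44.8461, -23.1277, -0.0001, 0.0047, 0.0], 'position': [0.2295, 0.4995, 0.2557], 'tool_rot': [[-0.0009, 0.4176, 0.9086], [-0.0012, 0.9086, -0.4176], [-1.0, -0.0015, -0.0003]], 'ft_force': [-0.8085, -0.0793, 0.7625], 'wrist_torque': [0.0086, -0.0292, -0.0182], 'grip_width': 0.0853}
side 489.457645200462 323.22885915268694 198.85884970836358 [0.03162812 0.         0.         0.         0.        ] [[0.9995, 0.0082, -0.0312, 0.5824], [-0.0297, 0.6132, -0.7894, -0.8541], [0.0126, 0.7899, 0.6131, 0.7445], [0.0, 0.0, 0.0, 1.0]]
top 518.812219272724 319.9346521805743 202.20363153732723 [-0.01589051  0.          0.          0.          0.        ] [[-0.0227, 0.9948, -0.0994, 0.467], [-0.9997, -0.0216, 0.0119, 0.0167], [0.0097, 0.0996, 0.995, 1.2241], [0.0, 0.0, 0.0, 1.0]]
wrist 348.69671563556193 319.78672649803167 199.40092398610182 [0.01857251 0.         0.         0.         0.        ] [[0.4174, -0.8738, -0.2494, 0.1661], [0.9087, 0.4011, 0.1156, 0.5273], [-0.001, -0.2749, 0.9615, 0.3737], [0.0, 0.0, 0.0, 1.0]]
```

View pics/a_top.png

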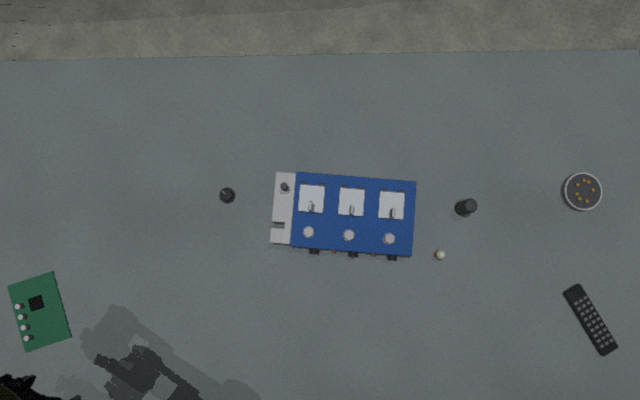

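View pics/a_side.png

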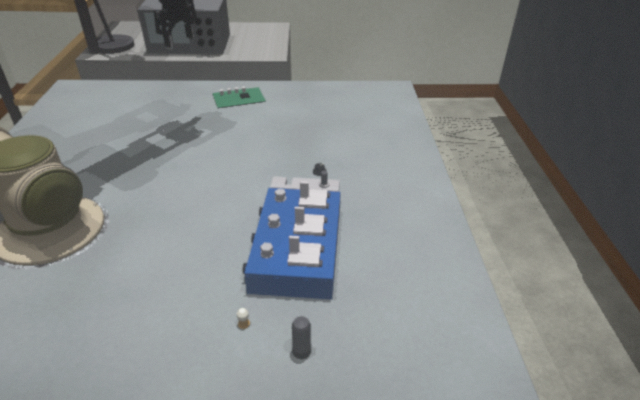

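The top view shows the tester centred near (345,213) px, the pin at (285,187) and the notch at (278,225), yaw slightly negative. The side view shows the same, with the bystanders clear on the right and the knob beyond the left end. Next I'll get a coarse tester pose.

```bash
cat > h.py <<'E'
from rig import sensors,get_image
import cv2,numpy as np
from scipy.spatial.transform import Rotation as R
F=np.diag([1,-1,-1.])
def K(d): return np.array([[d["fx"],0,d["cx"]],[0,d["fy"],d["cy"]],[0,0,1.]])
def ray(d,uv):
    p=cv2.undistortPoints(np.array(uv,float).reshape(-1,1,2),K(d),np.array(d["dist"]))[:,0]
    T=np.array(d["T"]);v=np.c_[p,np.ones(len(p))]@F@T[:3,:3].T
    return T[:3,3],v/np.linalg.norm(v,axis=1)[:,None]
def plane(d,uv,z):
    o,v=ray(d,uv);return o+v*((z-o[2])/v[:,2])[:,None]
def proj(d,P):
    T=np.array(d["T"]);c=(np.atleast_2d(P)-T[:3,3])@T[:3,:3]@F
    return cv2.projectPoints(c.reshape(-1,1,3),np.zeros(3),np.zeros(3),K(d),np.array(d["dist"]))[0][:,0]
def tri(obs): # [(d,(u,v)),...] -> point, rms miss
    A=np.zeros((3,3));b=np.zeros(3);L=[]
    for d,uv in obs:
        o,v=ray(d,[uv]);M=np.eye(3)-np.outer(v[0],v[0]);A+=M;b+=M@o;L.append((o,M))
    x=np.linalg.solve(A,b);return x,[float(np.linalg.norm(M@(x-o))) for o,M in L]
def blue(d):
    h=cv2.cvtColor(d["img"],cv2.COLOR_RGB2HSV);return cv2.inRange(h,(105,140,40),(125,255,255))
def save(d,n,crop=None,s=1):
    im=d["img"][:,:,::-1]
    if crop: im=im[crop[1]:crop[3],crop[0]:crop[2]]
    cv2.imwrite("pics/"+n,cv2.resize(im,None,fx=s,fy=s,interpolation=cv2.INTER_CUBIC))
def go(p,Rt,Rc=None,pc=None):
    """shift (25mm) and turn (6deg) units from measured/commanded pose to target"""
    s=sensors.observe();Rc=np.array(s["tool_rot"]) if Rc is None else Rc;pc=np.array(s["position"]) if pc is None else pc
    return np.round(np.r_[Rc.T@(np.array(p)-pc)/.025,np.degrees(R.from_matrix(Rc.T@Rt).as_rotvec())/6],3).tolist()
def down(yaw): # tool x down, tool y (jaws) at yaw from world y
    y=np.array([-np.sin(yaw),np.cos(yaw),0]);x=np.array([0,0,-1.]);return np.c_[x,y,np.cross(x,y)]
E
python3 - <<'E'
from h import *
d=get_image("top");m=blue(d);c=max(cv2.findContours(m,0,2)[0],key=cv2.contourArea)[:,0]
P=plane(d,c,.06)[:,:2]*1000
r=cv2.minAreaRect(P.astype(np.float32));print(r,cv2.boxPoints(r))
s=sensors.observe();Rt=np.array(s["tool_rot"]);w=get_image("wrist");T=np.array(w["T"])
print("cam in tool",Rt.T@(T[:3,3]-s["position"]),"\n",Rt.T@T[:3,:3])
E
```

```text
((556.33154296875, -71.56401062011719), (271.2330627441406, 168.06103515625), 83.88359069824219) [[ 458.32956  -197.45518 ]
 [ 625.43396  -215.3619  ]
 [ 654.3335     54.327164]
 [ 487.22913    72.23387 ]]
cam in tool [-0.11790562 -0.00143279 -0.06931791] 
 [[-2.89165799e-04  2.75163069e-01 -9.61397525e-01]
 [ 9.99999934e-01 -1.33662678e-04 -3.39032298e-04]
 [-2.21792135e-04 -9.61397560e-01 -2.75163012e-01]]
```

```bash
python3 - <<'E'
from h import *
print(go([.54,.06,.32],down(np.radians(-6.1))))
E
```

```text
[-2.553, -10.796, 18.625, -3.097, -0.002, 0.006]
```

Request:
arm_command:
  plan:
    - [[-2.55, -10.8, 18.62, -3.1, 0, 0], [-2.55, -10.8, 18.62, -3.1, 0, 0], [-2.55, -10.8, 18.62, -3.1, 0, 0], [-2.55, -10.8, 18.62, -3.1, 0, 0], [-2.55, -10.8, 18.62, -3.1, 0, 0], [-2.55, -10.8, 18.62, -3.1, 0, 0], [-2.55, -10.8, 18.62, -3.1, 0, 0], [-2.55, -10.8, 18.62, -3.1, 0, 0], [-2.55, -10.8, 18.62, -3.1, 0, 0], [-2.55, -10.8, 18.62, -3.1, 0, 0]]

```text
time_s: 1.25
position: [0.5112, 0.0999, 0.3143]
tool_rot: [[0.0, 0.106, 0.994], [0.0, 0.994, -0.106], [-1.0, 0.0, 0.0]]
ft_force: [1.0, 1.0, 0.4]
grip_width: 0.0853
```

```bash
python3 - <<'E'
from h import *
print(go([.54,.08,.32],down(np.radians(-6.1))))
E
```

```text
[-0.227, -0.67, 1.231, 0.001, 0.001, -0.001]
```

```bash
cat > snap.py <<'E'
from h import *
import pickle,sys
get_image("wrist");d=get_image("wrist");pickle.dump(d,open(sys.argv[1]+".pkl","wb"));save(d,sys.argv[1]+".png")
s=sensors.observe();print(np.round(s["position"],4),np.round(s["qvel"],2))
E
python3 snap.py A
```

```text
[0.5132 0.0974 0.3138] [ 4.85 -1.92  4.03  1.58 -0.14  3.77]
```

Request:
arm_command:
  plan:
    - [[-0.2, -4, 0.4, 0, 0, 0], [-0.2, -4, 0.4, 0, 0, 0], [-0.2, -4, 0.4, 0, 0, 0], [-0.2, -4, 0.4, 0, 0, 0], [-0.2, -4, 0.4, 0, 0, 0]]

```text
time_s: 1.85
position: [0.5096, 0.0024, 0.319]
tool_rot: [[-0.0, 0.105, 0.994], [0.0, 0.994, -0.105], [-1.0, 0.0, -0.0]]
ft_force: [-0.1, 0.4, -0.4]
grip_width: 0.0853
```

```bash
python3 snap.py B; python3 -c "
import cv2;cv2.imwrite('pics/AB.png',cv2.vconcat([cv2.imread('pics/A.png')[100:400],cv2.imread('pics/B.png')[100:400]]))"
```

```text
[0.5096 0.0027 0.319 ] [-0.09  0.09 -0.11 -0.11 -0.03 -0.13]
```

View pics/AB.png

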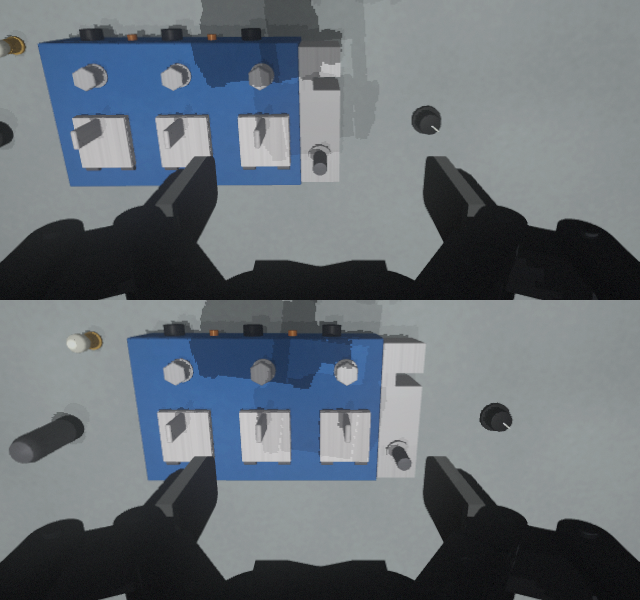

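Both views (crop starts at row 100; image up = toward the robot): pin grip top near (320,268) in A and (404,264) in B, notch near (325,185)/(408,180), and the three stations in line. Next, fitted edges and triangulation.

```bash
cat > m.py <<'E'
from h import *
import pickle
def lines(d):
    m=cv2.morphologyEx(blue(d),cv2.MORPH_OPEN,np.ones((3,3)))
    n,l,st,_=cv2.connectedComponentsWithStats(m);m=l==1+np.argmax(st[1:,4])
    ys=np.arange(np.where(m.any(1))[0][0]+15,np.where(m.any(1))[0][-1]-6)
    L=[(np.where(m[y])[0][0]-.5,y) for y in ys];Rr=[(np.where(m[y])[0][-1]+.5,y) for y in ys]
    xs=np.where(m.any(0))[0];bm=max(np.where(m[:,x])[0][-1] for x in xs)
    Bt=[(x,np.where(m[:,x])[0][-1]+.5) for x in xs[8:-8]];Bt=[p for p in Bt if p[1]>bm-8]
    out=[]
    for pts in(L,Rr,Bt):
        pts=np.array(pts,np.float32);
        for _ in range(3):
            vx,vy,x0,y0=cv2.fitLine(pts,cv2.DIST_HUBER,0,.01,.01).ravel();r=abs((pts[:,0]-x0)*vy-(pts[:,1]-y0)*vx);pts=pts[r<max(1.,2*np.median(r))]
        out.append(np.cross([x0,y0,1],[x0+vx,y0+vy,1]))
    f=lambda a,b:(lambda c:c[:2]/c[2])(np.cross(a,b))
    return f(out[0],out[2]),f(out[1],out[2]),out
E
python3 - <<'E'
from m import *
A,B=[pickle.load(open(n+".pkl","rb")) for n in"AB"]
a=lines(A);b=lines(B);print(a[:2],b[:2])
for i,n in enumerate(("BL","BR")): x,e=tri([(A,a[i]),(B,b[i])]);print(n,x.round(4),np.round(e,4))
for d,q in((A,a),(B,b)):
    P=plane(d,q[:2],.06);v=P[1]-P[0];L=np.linalg.norm(v);v/=L;u=np.array([v[1],-v[0],0])
    O=(P[0]+P[1])/2-.085*u+.0225*v;print(L,np.degrees(np.arctan2(-v[0],v[1])),O.round(4))
for n,p,q in(("griptop",(320,268),(404,264)),):
    x,e=tri([(A,p),(B,q)]);print(n,x.round(4),np.round(e,4))
for n in"AB":
    d=dict(A=A,B=B)[n];save(d,n+"c.png",(280,130,440,300) if n=="A" else (360,130,520,300),3)
cv2.imwrite("pics/ABc.png",cv2.resize(cv2.hconcat([cv2.imread("pics/Ac.png"),cv2.imread("pics/Bc.png")]),(800,425)))
E
```

```text
(array([ 70.31254495, 284.5       ]), array([211.99681056, 284.5       ])) (array([148.3897851, 279.5      ]), array([281.38916996, 279.5       ]))
BL [ 0.6238 -0.216   0.0612] [0.0006 0.0006]
BR [ 0.661  -0.0651  0.0253] [0.0003 0.0003]
0.16681448910501753 -6.592993742818517 [ 0.5515 -0.1018  0.06  ]
0.158851088461724 -6.156902013517858 [ 0.5515 -0.1064  0.06  ]
griptop [0.6191 0.0813 0.0933] [0.0004 0.0004]
```

View pics/ABc.png

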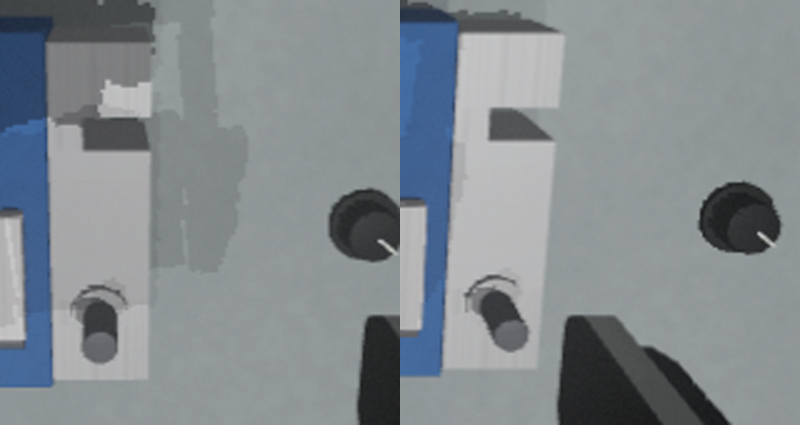

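```bash
python3 - <<'E'
from m import *
A,B=[pickle.load(open(n+".pkl","rb")) for n in"AB"]
a=lambda u,v:(280+u/2.5-.3,130+v/2.5-.3); b=lambda u,v:(360+(u-400)/2.5-.3,130+v/2.5-.3)
pts={"BR":((85,115,60),a(52,385),b(440,375)),"blk":((85,160,60),a(148.5,379.5),b(537.5,369)),
"nin":((-32.5,130,60),a(82,150),b(489,139)),"nout":((-32.5,160,60),a(149.5,151),b(553.5,140)),
"BL":((85,-160,60),(70.3,284.5),(148.4,279.5)),"grip":((45,137.5,96),a(99,348),b(512,335))}
M=[];W=[]
for k,(m,p,q) in pts.items():
    x,e=tri([(A,p),(B,q)]);z=m[2]/1000;pa=plane(A,[p],z)[0];pb=plane(B,[q],z)[0]
    print(k,x.round(4),np.round(e,4),"planes",pa.round(4),pb.round(4))
    M.append(m[:2]);W.append((pa+pb)[:2]/2)
M=np.array(M)/1000;W=np.array(W)
Mc=M-M.mean(0);Wc=W-W.mean(0);t=np.arctan2((Mc[:,0]*Wc[:,1]-Mc[:,1]*Wc[:,0]).sum(),(Mc*Wc).sum())
r=np.array([[np.cos(t),-np.sin(t)],[np.sin(t),np.cos(t)]]);o=W.mean(0)-r@M.mean(0)
print("yaw",np.degrees(t),"origin",o.round(4),"res mm",((M@r.T+o-W)*1000).round(1).tolist())
for n,p in dict(bore=(45,137.5),notch=(-40,139),bl=(-50,75),bm=(-50,-15),br=(-50,-105)).items():print(n,(r@np.array(p)/1000+o).round(4))
np.save("pose.npy",[*o,t])
E
```

```text
BR [0.6543 0.0539 0.0593] [0.0002 0.0002] planes [0.6536 0.054  0.06  ] [0.6542 0.0538 0.06  ]
blk [0.6549 0.1    0.0616] [0. 0.] planes [0.6558 0.1    0.06  ] [0.6558 0.1004 0.06  ]
nin [0.5392 0.0819 0.0632] [0.0002 0.0002] planes [0.5402 0.0817 0.06  ] [0.5399 0.0825 0.06  ]
nout [0.544  0.1113 0.0587] [0.0003 0.0003] planes [0.5439 0.1112 0.06  ] [0.5433 0.1109 0.06  ]
BL [ 0.6238 -0.2159  0.0613] [0.0006 0.0006] planes [ 0.6238 -0.2167  0.06  ] [ 0.6251 -0.2168  0.06  ]
grip [0.6168 0.0808 0.0984] [0.0002 0.0002] planes [0.6182 0.0806 0.096 ] [0.6179 0.0813 0.096 ]
yaw -6.1378531733325925 origin [ 0.5574 -0.0505] res mm [[0.3, 0.9], [3.2, -0.7], [-1.1, 0.2], [-1.5, 1.0], [0.3, -1.9], [-1.2, 0.5]]
bore [0.6168 0.0814]
notch [0.5324 0.092 ]
bl [0.5157 0.0294]
bm [ 0.506 -0.06 ]
br [ 0.4964 -0.1495]
```

```bash
python3 - <<'E'
from h import *
t=np.load("pose.npy")[2];print(go([.618,.081,.165],down(t)),go([.618,.081,.094],down(t)))
E
```

```text
[6.161, 3.564, 3.985, 0.028, -0.001, -0.002] [9.001, 3.563, 3.986, 0.028, -0.001, -0.002]
```

Request:
arm_command:
  plan:
    - [[6.15, 3.56, 3.98, 0.03, 0, 0], [6.15, 3.56, 3.98, 0.03, 0, 0], [6.15, 3.56, 3.98, 0.03, 0, 0], [6.15, 3.56, 3.98, 0.03, 0, 0], [6.15, 3.56, 3.98, 0.03, 0, 0], [6.15, 3.56, 3.98, 0.03, 0, 0], [6.15, 3.56, 3.98, 0.03, 0, 0]]
  jaw: 0.5
  newtons: 40

```text
time_s: 2.65
position: [0.6181, 0.0796, 0.1669]
tool_rot: [[0.002, 0.108, 0.994], [-0.0, 0.994, -0.108], [-1.0, -0.0, 0.002]]
ft_force: [0.0, 0.7, -0.3]
grip_width: 0.0425
```

```bash
python3 snap.py C; python3 - <<'E'
from m import *
t=np.load("pose.npy")[2];print(go([.618,.081,.094],down(t)));C=pickle.load(open("C.pkl","rb"));print(proj(C,[[.618,.081,.096],[.618,.081,.06]]))
E
```

```text
[0.6181 0.0791 0.1673] [-0.19  0.01  0.22  0.09 -0.1   0.07]
[2.934, 0.077, -0.023, -0.023, 0.031, -0.0]
[[325.31759819 224.51792906]
 [324.48222087 206.00125859]]
```

View pics/C.png

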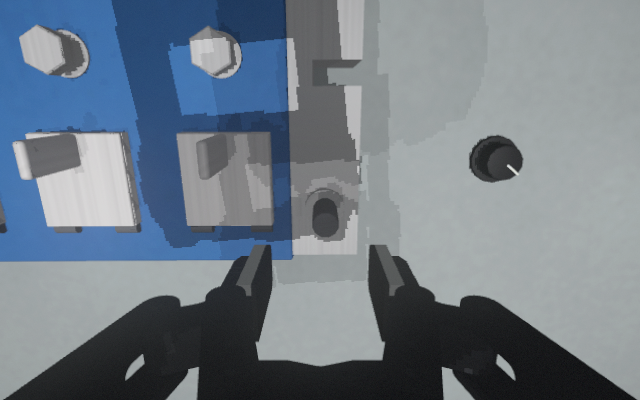

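The pin's grip top is at (325,225), exactly as predicted. Fingers are centred, so I'm descending and gripping.

Request:
arm_command:
  plan:
    - [[1, 0.07, -0.02, 0, 0, 0], [2, 0.07, -0.02, 0, 0, 0], [2.93, 0.07, -0.02, 0, 0, 0], [2.93, 0.07, -0.02, 0, 0, 0], [2.93, 0.07, -0.02, 0, 0, 0]]

```text
time_s: 3.25
position: [0.6182, 0.0808, 0.0936]
tool_rot: [[0.002, 0.109, 0.994], [-0.0, 0.994, -0.109], [-1.0, 0.0, 0.002]]
ft_force: [-0.1, -0.4, -0.6]
grip_width: 0.0429
```

Request:
arm_command:
  plan:
    - [[0, 0, 0, 0, 0, 0], [0, 0, 0, 0, 0, 0], [0, 0, 0, 0, 0, 0], [0, 0, 0, 0, 0, 0], [0, 0, 0, 0, 0, 0]]
  jaw: 1
  newtons: 40

```text
time_s: 3.75
position: [0.6184, 0.081, 0.0938]
tool_rot: [[0.003, 0.109, 0.994], [-0.0, 0.994, -0.109], [-1.0, -0.0, 0.003]]
ft_force: [-0.2, 0.2, 5.5]
grip_width: 0.0148
```

Request:
arm_command:
  plan:
    - [[-0.5, 0, 0, 0, 0, 0], [-1, 0, 0, 0, 0, 0], [-1.5, 0, 0, 0, 0, 0], [-2, 0, 0, 0, 0, 0], [-2.4, 0, 0, 0, 0, 0], [-2.4, 0, 0, 0, 0, 0], [-2.4, 0, 0, 0, 0, 0]]

```text
time_s: 4.45
position: [0.6177, 0.0811, 0.152]
tool_rot: [[-0.0, 0.109, 0.994], [0.0, 0.994, -0.109], [-1.0, -0.0, -0.0]]
ft_force: [0.9, 0.5, -0.6]
grip_width: 0.0149
```

```bash
python3 - <<'E'
from h import *
t=np.load("pose.npy")[2];s=sensors.observe();print(s["grip_width"],s["position"],np.round(s["ft_force"],2));print(go([.5335,.0915,s["position"][2]],down(t)))
E
```

```text
0.014862283347759448 [0.61771023 0.08113804 0.15195116] [ 0.88  0.53 -0.6 ]
[0.001, 0.044, -3.394, -0.021, -0.001, 0.0]
```

Request:
arm_command:
  plan:
    - [[0, 0.02, -1.2, 0, 0, 0], [0, 0.04, -2.4, 0, 0, 0], [0, 0.04, -3.39, 0, 0, 0], [0, 0.04, -3.39, 0, 0, 0], [0, 0.04, -3.39, 0, 0, 0], [0, 0.04, -3.39, 0, 0, 0]]

```text
time_s: 5.05
position: [0.5345, 0.0912, 0.1518]
tool_rot: [[0.0, 0.109, 0.994], [-0.0, 0.994, -0.109], [-1.0, -0.0, 0.0]]
ft_force: [-0.5, 0.6, -1.3]
grip_width: 0.015
```

```bash
python3 snap.py D; python3 - <<'E'
from h import *
t=np.load("pose.npy")[2];s=sensors.observe();print(go([.5335,.0915,s["position"][2]],down(t)))
d=get_image("side");p=proj(d,[[.5335,.0915,.08]])[0].astype(int);print(p)
save(d,"Ds.png",(p[0]-40,p[1]-40,p[0]+40,p[1]+40),5)
w=cv2.imread("pics/D.png")[0:400,220:420]
cv2.imwrite("pics/Dx.png",cv2.hconcat([w[:,:],cv2.imread("pics/Ds.png")]))
E
```

```text
[0.5344 0.0912 0.1517] [-0.01 -0.2   0.34  0.01  0.04 -0.03]
[-0.0, 0.009, -0.036, -0.023, 0.0, 0.001]
[286 175]
```

View pics/Dx.png

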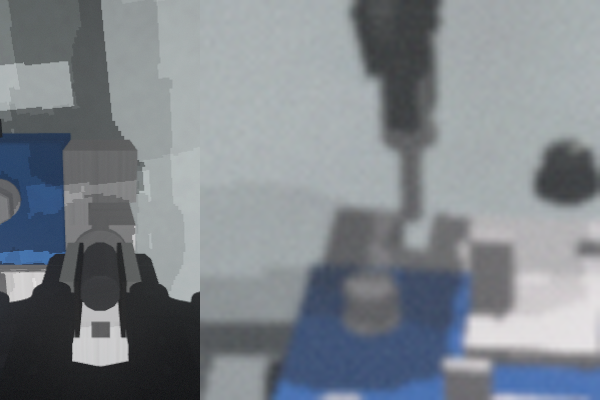

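The wrist view shows the flange over the slot (far edge near row 226, cols 308–355), with the emptied bore at (321,330). The side view shows the pin hanging straight, tip at about (288,178). Checking the numbers:

```bash
python3 - <<'E'
from m import *
D=pickle.load(open("D.pkl","rb"));o=np.load("pose.npy");c,s=np.cos(o[2]),np.sin(o[2]);r=np.array([[c,-s],[s,c]])
loc=lambda P:((P[:2]-o[:2])@r*1000).round(1)
g=cv2.cvtColor(D["img"],cv2.COLOR_RGB2GRAY)
print("bore",loc(plane(D,[(320.5,329)],.06)[0]))
for col in (344,348,352):print(col,g[190:236,col].tolist())
for rr in (324,329,334):print(rr,g[rr,300:340].tolist())
for cc in (315,320,325):print(cc,g[310:350,cc].tolist())
d=get_image("side");P=np.array([[.5344,.0912,.072],[.5394,.0912,.072],[.5294,.0912,.072]]);print(proj(d,P))
g=cv2.cvtColor(d["img"],cv2.COLOR_RGB2GRAY);print(g[172:182,276:300])
E
```

```text
bore [ 46.4 137.2]
344 [132, 134, 133, 133, 132, 132, 131, 132, 132, 130, 104, 104, 98, 96, 95, 96, 94, 96, 94, 92, 94, 94, 96, 95, 96, 94, 95, 94, 94, 95, 95, 95, 92, 94, 97, 120, 125, 127, 126, 125, 125, 125, 126, 125, 126, 124]
348 [132, 132, 132, 131, 132, 133, 132, 131, 133, 129, 104, 104, 100, 96, 95, 96, 96, 96, 94, 92, 95, 96, 95, 96, 94, 95, 96, 93, 96, 94, 94, 93, 93, 93, 97, 119, 126, 126, 126, 126, 127, 125, 123, 126, 125, 125]
352 [131, 131, 131, 131, 131, 131, 131, 129, 131, 129, 130, 130, 140, 154, 153, 155, 153, 155, 154, 156, 151, 148, 145, 141, 121, 117, 95, 94, 94, 95, 95, 94, 95, 94, 96, 119, 125, 125, 127, 125, 125, 126, 125, 125, 132, 183]
324 [107, 176, 186, 185, 187, 188, 185, 186, 186, 187, 187, 135, 96, 94, 96, 94, 94, 92, 92, 94, 93, 95, 95, 94, 95, 94, 93, 93, 95, 112, 173, 188, 189, 189, 187, 185, 185, 183, 181, 143]
329 [184, 203, 204, 203, 204, 205, 201, 202, 204, 204, 204, 160, 106, 94, 94, 93, 91, 92, 91, 93, 93, 94, 94, 94, 94, 96, 93, 92, 94, 118, 189, 205, 206, 206, 204, 202, 201, 201, 199, 200]
334 [190, 204, 204, 203, 205, 204, 201, 201, 203, 204
[... 1105 characters left out ...]
64 163 166 168 167 170 170 168 156 127 107 101 110 139 164 170 170
  173 169 172 173 170 171]
 [138 140 144 147 152 156 154 157 158 145 121 105 104 112 137 165 169 169
  167 169 173 171 171 171]
 [107 110 116 121 123 132 134 136 136 127 114 102 102 111 140 164 162 153
  150 155 164 168 167 168]
 [ 98 100 102 103 108 116 121 115 118 115 106 107 112 124 147 163 150 131
  125 130 138 142 146 156]
 [ 98  92  96 101 105 113 116 115 111 107 112 129 139 147 159 163 148 120
  113 113 116 117 122 147]
 [ 98  96  95 100 103 117 115 111 101 102 121 147 159 163 168 161 136 115
  108 108 112 110 117 142]
 [ 97  98  95  98 105 112 111 104 100 100 121 150 170 171 173 157 133 114
  109 111 109 112 115 140]]
```

```bash
python3 - <<'E'
from m import *
D=pickle.load(open("D.pkl","rb"));o=np.load("pose.npy");c,s=np.cos(o[2]),np.sin(o[2]);r=np.array([[c,-s],[s,c]])
loc=lambda P:((P[:,:2]-o[:2])@r*1000).round(1).tolist()
P=plane(D,[(320.4,329.1),(346,199.6),(346,224.7),(308.5,224.7)],.06);print(P.round(4),loc(P),"tcp",loc(np.array([sensors.observe()["position"]])))
E
```

```text
[[0.6182 0.0809 0.06  ]
 [0.5265 0.1071 0.06  ]
 [0.5431 0.1056 0.06  ]
 [0.5405 0.0818 0.06  ]] [[46.5, 137.2], [-47.5, 153.4], [-30.8, 153.7], [-30.9, 129.7]] tcp [[-38.3, 138.4]]
```

Request:
arm_command:
  plan:
    - [[0.3, 0, -0.02, 0, 0, 0], [0.6, 0, -0.02, 0, 0, 0], [0.9, 0, -0.02, 0, 0, 0], [1.2, 0, -0.02, 0, 0, 0], [1.2, 0, -0.02, 0, 0, 0]]

```text
time_s: 5.75
position: [0.5327, 0.0914, 0.1207]
tool_rot: [[-0.002, 0.109, 0.994], [0.0, 0.994, -0.109], [-1.0, -0.0, -0.002]]
ft_force: [0.7, -0.2, 0.2]
grip_width: 0.0147
```

Request:
arm_command:
  plan:
    - [[0.3, 0, 0, 0, 0, 0], [0.6, 0, 0, 0, 0, 0], [0.85, 0, 0, 0, 0, 0], [1.0, 0, 0, 0, 0, 0], [1.08, 0, 0, 0, 0, 0], [1.08, 0, 0, 0, 0, 0]]

```text
time_s: 6.35
position: [0.5331, 0.0914, 0.0948]
tool_rot: [[-0.0, 0.109, 0.994], [0.0, 0.994, -0.109], [-1.0, -0.0, -0.0]]
ft_force: [-0.5, 0.4, 0.2]
grip_width: 0.0144
```

Request:
arm_command:
  plan:
    - [[0.05, 0, 0, 0, 0, 0], [0.05, 0, 0, 0, 0, 0]]

```text
time_s: 6.55
position: [0.5333, 0.0914, 0.0939]
tool_rot: [[0.0, 0.109, 0.994], [-0.0, 0.994, -0.109], [-1.0, -0.0, 0.0]]
ft_force: [0.5, -0.8, -0.9]
grip_width: 0.0146
```

Request:
arm_command:
  plan:
    - [[0, 0, 0, 0, 0, 0], [0, 0, 0, 0, 0, 0], [0, 0, 0, 0, 0, 0], [0, 0, 0, 0, 0, 0]]
  jaw: 0.6

```text
time_s: 6.95
position: [0.5332, 0.0914, 0.0939]
tool_rot: [[0.0, 0.109, 0.994], [-0.0, 0.994, -0.109], [-1.0, -0.0, 0.0]]
ft_force: [-0.2, 0.3, -0.5]
grip_width: 0.0346
```

Request:
arm_command:
  plan:
    - [[-0.5, 0, 0, 0, 0, 0], [-1, 0, 0, 0, 0, 0], [-2, 0, 0, 0, 0, 0], [-3, 0, 0, 0, 0, 0], [-4, 0, 0, 0, 0, 0], [-4, 0, 0, 0, 0, 0], [-4, 0, 0, 0, 0, 0]]

```text
time_s: 7.65
position: [0.5331, 0.0914, 0.1937]
tool_rot: [[0.0, 0.109, 0.994], [0.0, 0.994, -0.109], [-1.0, 0.0, 0.0]]
ft_force: [-0.0, -0.1, 0.1]
grip_width: 0.0342
```

```bash
python3 snap.py E; python3 - <<'E'
from m import *
D=pickle.load(open("E.pkl","rb"));d=get_image("side");save(d,"Es.png",(226,125,346,285),2.5)
print(proj(D,[[.533,.0914,.096],[.5157,.0294,.08],[.506,-.06,.08],[.4964,-.1495,.08]]).round(1))
cv2.imwrite("pics/Ex.png",cv2.hconcat([cv2.imread("pics/E.png")[:,140:640],cv2.imread("pics/Es.png")]))
t=np.load("pose.npy")[2];print(go([.5157,.0294,.13],down(t)))
E
```

```text
[0.5327 0.0914 0.1927] [-0.    0.34 -0.   -0.09  0.21 -0.01]
[[322.  212.1]
 [228.9 190.3]
 [ 95.8 190.4]
 [-40.9 190.6]]
[2.509, -2.54, -0.402, -0.021, -0.02, 0.001]
```

View pics/Ex.png

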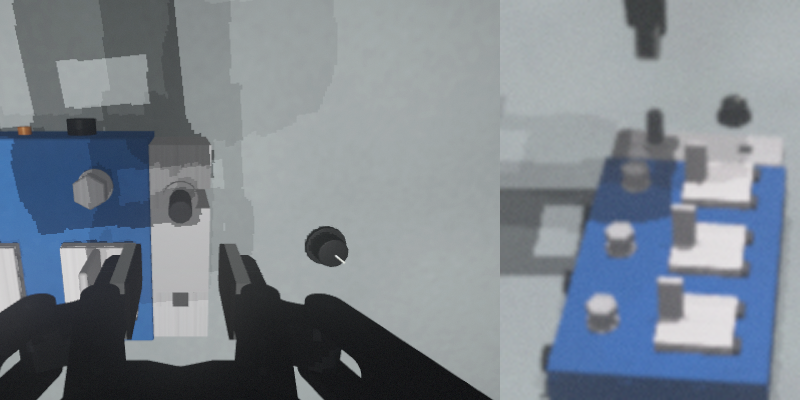

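The pin stands upright in the notch and is released (grip top ≈ (321,211), predicted (322,212)). The left bolt top is at (230,190), as predicted. Next I'll tap the left bolt with shut fingers.

Request:
arm_command:
  plan:
    - [[0, -2.54, -0.38, 0, 0, 0], [0, -2.54, -0.38, 0, 0, 0], [1, -2.54, -0.38, 0, 0, 0], [2, -2.54, -0.38, 0, 0, 0], [2.7, -2.54, -0.38, 0, 0, 0], [2.7, -2.54, -0.38, 0, 0, 0], [2.7, -2.54, -0.38, 0, 0, 0]]
  jaw: 1

```text
time_s: 8.5
position: [0.5169, 0.0293, 0.1263]
tool_rot: [[-0.001, 0.109, 0.994], [0.0, 0.994, -0.109], [-1.0, 0.0, -0.001]]
ft_force: [0.4, 0.9, -0.2]
grip_width: 0.0001
```

Request:
arm_command:
  plan:
    - [[0.35, 0, 0, 0, 0, 0], [0.65, 0, 0, 0, 0, 0], [0.75, 0, 0, 0, 0, 0], [0.85, 0, 0, 0, 0, 0], [0.9, 0, 0, 0, 0, 0], [0.95, 0, 0, 0, 0, 0], [0.95, 0, 0, 0, 0, 0]]

```text
time_s: 9.2
position: [0.5169, 0.0294, 0.1045]
tool_rot: [[0.002, 0.109, 0.994], [-0.0, 0.994, -0.109], [-1.0, -0.0, 0.002]]
ft_force: [-7.5, -0.4, 18.6]
grip_width: -0.0
```

Left stops at 18.6 N, so it is tight. On to the middle bolt.

Request:
arm_command:
  plan:
    - [[-0.5, 0, 0, 0, 0, 0], [-0.9, 0, 0, 0, 0, 0], [-0.9, -1.8, 0, 0, 0, 0], [-0.9, -3.6, 0, 0, 0, 0], [-0.6, -3.6, 0, 0, 0, 0], [-0.3, -3.6, 0, 0, 0, 0], [-0.2, -3.6, 0, 0, 0, 0], [-0.1, -3.6, 0, 0, 0, 0], [-0.03, -3.6, 0, 0, 0, 0], [-0.03, -3.6, 0, 0, 0, 0]]

```text
time_s: 10.2
position: [0.507, -0.0591, 0.1045]
tool_rot: [[0.001, 0.107, 0.994], [-0.0, 0.994, -0.107], [-1.0, -0.0, 0.001]]
ft_force: [-5.8, 1.3, 14.8]
grip_width: -0.0001
```

Middle is tight too (14.8 N at the same height). Now the right one, tapped the same way.

Request:
arm_command:
  plan:
    - [[-0.5, 0, 0, 0, 0, 0], [-0.9, 0, 0, 0, 0, 0], [-0.9, -1.8, 0, 0, 0, 0], [-0.9, -3.6, 0, 0, 0, 0], [-0.6, -3.6, 0, 0, 0, 0], [-0.3, -3.6, 0, 0, 0, 0], [-0.2, -3.6, 0, 0, 0, 0], [-0.1, -3.6, 0, 0, 0, 0], [0, -3.6, 0, 0, 0, 0], [0, -3.6, 0, 0, 0, 0]]

```text
time_s: 11.2
position: [0.4973, -0.1489, 0.1032]
tool_rot: [[-0.0, 0.108, 0.994], [0.0, 0.994, -0.108], [-1.0, 0.0, -0.0]]
ft_force: [-0.1, 0.4, -0.1]
grip_width: -0.0
```

Request:
arm_command:
  plan:
    - [[0.08, 0, 0, 0, 0, 0], [0.16, 0, 0, 0, 0, 0], [0.24, 0, 0, 0, 0, 0], [0.3, 0, 0, 0, 0, 0], [0.34, 0, 0, 0, 0, 0], [0.38, 0, 0, 0, 0, 0], [0.38, 0, 0, 0, 0, 0], [0.38, 0, 0, 0, 0, 0]]

```text
time_s: 12.0
position: [0.4974, -0.1496, 0.0958]
tool_rot: [[0.002, 0.109, 0.994], [-0.001, 0.994, -0.109], [-1.0, -0.001, 0.002]]
ft_force: [-5.6, 4.8, 23.8]
grip_width: 0.0001
```

The right bolt sank the full 9 mm (contact height .1048 → .0958, then 24 N at the stop), so it is the loose one. Lifting off and moving over the right tab.

Request:
arm_command:
  plan:
    - [[-1, 0, 0, 0, 0, 0], [-2, 0, 0, 0, 0, 0], [-3.5, 0, 0, 0, 0, 0], [-3.8, 0, 1.1, 0, 0, 0], [-3.8, 0, 2.2, 0, 0, 0], [-3.8, 0, 2.2, 0, 0, 0], [-3.8, 0, 2.2, 0, 0, 0]]
  jaw: 0.55

```text
time_s: 12.7
position: [0.5516, -0.1556, 0.188]
tool_rot: [[-0.001, 0.109, 0.994], [0.0, 0.994, -0.109], [-1.0, 0.0, -0.001]]
ft_force: [-0.4, 0.4, 0.1]
grip_width: 0.0385
```

```bash
python3 snap.py G; python3 - <<'E'
from m import *
G=pickle.load(open("G.pkl","rb"));d=get_image("side");o=np.load("pose.npy");t=o[2];c,s=np.cos(t),np.sin(t);r=np.array([[c,-s],[s,c]])
w=lambda x,y,z:np.r_[r@[x/1000,y/1000]+o[:2],z/1000]
tab=w(5,-105,100);print(tab,go(tab+[0,0,.006],down(t)))
print("wrist tab top corners",proj(G,[w(a,b,110) for a in(-5,15) for b in(-108,-102)]).round(1).tolist())
print("side tab top corners",proj(d,[w(a,b,110) for a in(-5,15) for b in(-108,-102)]).round(1).tolist())
print("bolt",proj(G,[w(-50,-105,71)]))
save(d,"Gs.png",(240,170,350,300),3)
cv2.imwrite("pics/Gx.png",cv2.hconcat([cv2.resize(cv2.imread("pics/G.png")[80:320,160:480],(468,351)),cv2.resize(cv2.imread("pics/Gs.png"),(297,351))]))
E
```

```text
[ 0.5511 -0.1555  0.1883] [-0.1  -0.38  0.02  0.06  0.16  0.08]
[ 0.55110176 -0.15540934  0.1       ] [3.3, 0.005, 0.001, -0.024, -0.009, -0.002]
wrist tab top corners [[317.3, 205.4], [327.5, 205.4], [317.4, 237.1], [327.4, 237.1]]
side tab top corners [[286.6, 237.7], [287.0, 235.6], [297.0, 238.3], [297.3, 236.2]]
bolt [[321.92466764 122.90964244]]
```

View pics/Gx.png

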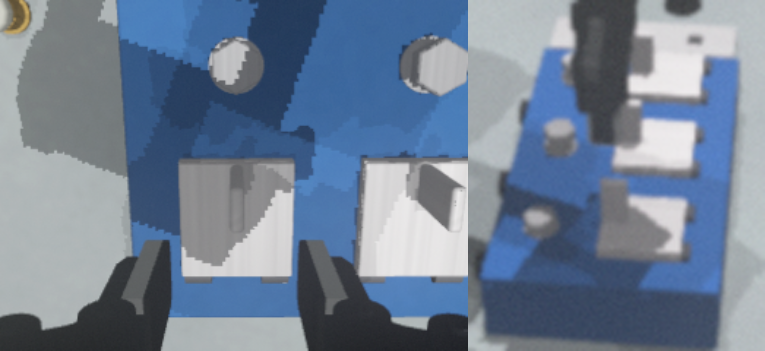

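The wrist view shows the right tab top at about (322, 208–239) px, midway between the fingers, and the sunken right bolt at (322,125). The side view agrees: tab top at (294,237). Quick two-view height check, then pinch.

```bash
python3 - <<'E'
from m import *
G=pickle.load(open("G.pkl","rb"));d=get_image("side");print(tri([(G,(322,223.5)),(d,(294,237))]))
a=np.radians(np.arange(0,61,6));x=-50*np.cos(a)+38*np.sin(a)+50;z=38*np.cos(a)+50*np.sin(a)-38
print(np.round(np.c_[np.degrees(a),-z/25,x/25],2).tolist())
E
```

```text
(array([ 0.553899  , -0.15543166,  0.10908647]), [0.0012073336930789361, 0.0012073336930788453])
[[0.0, -0.0, 0.0], [6.0, -0.2, 0.17], [12.0, -0.38, 0.36], [18.0, -0.54, 0.57], [24.0, -0.68, 0.79], [30.0, -0.8, 1.03], [36.0, -0.89, 1.28], [42.0, -0.95, 1.53], [48.0, -0.98, 1.79], [54.0, -0.99, 2.05], [60.0, -0.97, 2.32]]
```

Request:
arm_command:
  plan:
    - [[1.2, 0, 0.04, 0, 0, 0], [2.2, 0, 0.04, 0, 0, 0], [3, 0, 0.04, 0, 0, 0], [3.3, 0, 0.04, 0, 0, 0], [3.3, 0, 0.04, 0, 0, 0]]

```text
time_s: 13.4
position: [0.5524, -0.1556, 0.1058]
tool_rot: [[-0.001, 0.109, 0.994], [0.001, 0.994, -0.109], [-1.0, 0.001, -0.002]]
ft_force: [0.2, -0.0, 1.0]
grip_width: 0.0385
```

Request:
arm_command:
  plan:
    - [[0, 0, 0, 0, 0, 0], [0, 0, 0, 0, 0, 0], [0, 0, 0, 0, 0, 0], [0, 0, 0, 0, 0, 0], [0, 0, 0, 0, 0, 0]]
  jaw: 1
  newtons: 30

```text
time_s: 13.9
position: [0.5533, -0.1548, 0.1074]
tool_rot: [[0.002, 0.109, 0.994], [0.001, 0.994, -0.109], [-1.0, 0.001, 0.002]]
ft_force: [0.5, 5.9, 3.1]
grip_width: 0.0055
```

Request:
arm_command:
  plan:
    - [[-0.1, 0, 0.08, 0, 0, 0], [-0.2, 0, 0.17, 0, 0, 0], [-0.29, 0, 0.26, 0, 0, 0], [-0.38, 0, 0.36, 0, 0, 0], [-0.46, 0, 0.46, 0, 0, 0], [-0.54, 0, 0.57, 0, 0, 0], [-0.61, 0, 0.68, 0, 0, 0], [-0.68, 0, 0.79, 0, 0, 0], [-0.74, 0, 0.91, 0, 0, 0], [-0.8, 0, 1.03, 0, 0, 0]]

```text
time_s: 14.9
position: [0.5775, -0.1574, 0.1259]
tool_rot: [[-0.004, 0.109, 0.994], [0.003, 0.994, -0.109], [-1.0, 0.002, -0.004]]
ft_force: [-2.9, 5.6, -4.3]
grip_width: 0.0053
```

Request:
arm_command:
  plan:
    - [[-0.05, 0, 0.12, 0, 0, 0], [-0.09, 0, 0.25, 0, 0, 0], [-0.12, 0, 0.37, 0, 0, 0], [-0.15, 0, 0.5, 0, 0, 0], [-0.17, 0, 0.63, 0, 0, 0], [-0.18, 0, 0.76, 0, 0, 0], [-0.19, 0, 0.89, 0, 0, 0], [-0.19, 0, 1.02, 0, 0, 0], [-0.18, 0, 1.15, 0, 0, 0], [-0.17, 0, 1.29, 0, 0, 0]]

```text
time_s: 15.9
position: [0.61, -0.1609, 0.131]
tool_rot: [[-0.002, 0.109, 0.994], [0.002, 0.994, -0.109], [-1.0, 0.002, -0.002]]
ft_force: [-2.2, 6.7, 1.3]
grip_width: 0.0055
```

```bash
python3 snap.py H; python3 - <<'E'
from m import *
s=sensors.observe();print(np.round(s["position"],4),np.round(s["ft_force"],1),s["grip_width"])
d=get_image("side");save(d,"Hs.png",(230,150,350,300),3);t=get_image("top");save(t,"Ht.png",(210,150,490,290),1.5)
a=cv2.imread("pics/Hs.png");b=cv2.imread("pics/Ht.png");w=cv2.resize(cv2.imread("pics/H.png"),(420,262))
cv2.imwrite("pics/Hx.png",cv2.hconcat([a,cv2.resize(cv2.vconcat([b,w]),(420,450))]))
E
```

```text
[ 0.6103 -0.1609  0.131 ] [-0.12 -0.2   0.39  0.04 -0.42 -0.05]
[ 0.6103 -0.1609  0.131 ] [-2.8  6.1  2.1] 0.005467307298045599
```

View pics/Hx.png

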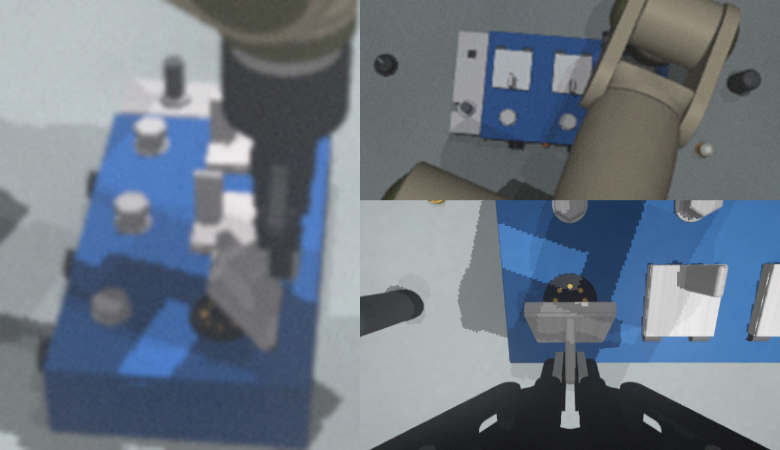

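```bash
python3 - <<'E'
from m import *
H=pickle.load(open("H.pkl","rb"));o=np.load("pose.npy");t=o[2];c,s=np.cos(t),np.sin(t);r=np.array([[c,-s],[s,c]])
w=lambda x,y,z:np.r_[r@[x/1000+.001,y/1000]+o[:2],z/1000]
for th in(40,45,50,55,60,65):
    a=np.radians(th);f=lambda x,z,y:w(55+x*np.cos(a)+z*np.sin(a),y,62-x*np.sin(a)+z*np.cos(a))
    print(th,proj(H,[f(-60,-2,-133),f(-60,-2,-77),f(-60,8,-133),f(-60,8,-77)]).round(0).tolist())
g=cv2.cvtColor(H["img"],cv2.COLOR_RGB2GRAY);print(g[140:215:1,300].tolist())
E
```

```text
40 [[255.0, 134.0], [387.0, 134.0], [252.0, 152.0], [390.0, 152.0]]
45 [[254.0, 143.0], [388.0, 143.0], [251.0, 163.0], [391.0, 163.0]]
50 [[252.0, 154.0], [390.0, 153.0], [251.0, 175.0], [392.0, 175.0]]
55 [[252.0, 165.0], [391.0, 165.0], [250.0, 188.0], [392.0, 188.0]]
60 [[251.0, 177.0], [392.0, 177.0], [250.0, 201.0], [393.0, 201.0]]
65 [[250.0, 190.0], [392.0, 189.0], [249.0, 215.0], [393.0, 215.0]]
[36, 40, 49, 71, 84, 80, 53, 36, 37, 37, 38, 37, 36, 36, 34, 36, 40, 51, 77, 92, 92, 93, 86, 101, 113, 113, 114, 116, 116, 117, 116, 115, 116, 139, 139, 139, 141, 143, 142, 123, 122, 136, 140, 146, 144, 143, 129, 120, 121, 120, 121, 122, 122, 122, 120, 120, 121, 122, 119, 121, 121, 123, 119, 122, 123, 121, 120, 120, 122, 120, 122, 120, 121, 106, 105]
```

The wrist view shows the right cap tilted up in the fingers and the socket uncovered. The front edge (rows ~163/186) puts it at about 54°, and the TCP position suggests about 60°. The side and top views show the pin upright in the notch, the other caps shut and the bystanders in place. I'll open it a few degrees more for margin.

Request:
arm_command:
  plan:
    - [[0.01, 0, 0.09, 0, 0, 0], [0.03, 0, 0.17, 0, 0, 0], [0.03, 0, 0.17, 0, 0, 0], [0.03, 0, 0.17, 0, 0, 0], [0.03, 0, 0.17, 0, 0, 0]]

```text
time_s: 16.6
position: [0.6144, -0.1614, 0.1304]
tool_rot: [[-0.001, 0.109, 0.994], [0.002, 0.994, -0.109], [-1.0, 0.002, -0.001]]
ft_force: [-2.7, 6.8, 2.9]
grip_width: 0.0054
```

```bash
python3 - <<'E'
from m import *
w=get_image("wrist");g=cv2.cvtColor(w["img"],cv2.COLOR_RGB2GRAY);print(g[140:215,300].tolist())
T=get_image("top");save(T,"end_top.png")
from rig import workorder
s=sensors.observe();print(s["position"],np.round(s["ft_force"],1),s["grip_width"],np.abs(s["qvel"]).max())
if s["grip_width"]>.004: workorder.close_job()
E
```

```text
[36, 36, 38, 40, 35, 36, 38, 36, 39, 39, 54, 77, 95, 91, 80, 65, 45, 36, 39, 38, 48, 97, 113, 113, 115, 115, 116, 121, 144, 141, 140, 140, 141, 140, 142, 142, 143, 137, 109, 128, 139, 144, 147, 145, 139, 123, 119, 118, 118, 119, 120, 119, 118, 116, 119, 117, 118, 118, 118, 118, 117, 119, 120, 117, 118, 119, 118, 118, 118, 118, 119, 117, 105, 104, 105]
[ 0.61441629 -0.16134806  0.13037601] [-2.5  6.6  1.9] 0.005703340133699993 0.08236927487701196
the job is handed in; nothing more can be done
```

I finished the whole sequence in about 17 s of the 58 s allowed and handed in the job; I don't know the verdict.

- **Pin:** I drew it out of the bore, lowered it into the notch and let go before touching any bolt. Pictures after release, and again with the cap open, show it upright in the notch.
- **Bolts:** The left and middle bolts stopped the fingers at the same height, under 18.6 N and 14.8 N, so both are tight. The right bolt sank 9 mm, then stopped at 24 N. It still looked sunk after I lifted off.
- **Cap:** The right cap was held open by its tab at hand-in, with 30 N grip and the fingers 5.7 mm apart on the 6 mm tab. The other two caps were shut, and the tube, lamp and knob had not visibly moved.

**Checks that disagreed:**
- **Opening angle:** before the last opening move, the cap's front edge in the wrist view gave about 54° and the tool position about 60°. I opened it roughly 4° more, so both put it well above 45°. I did not work out the angle again after that move.
- **Grip width:** the gripper read 14.8 mm on the pin's 16 mm grip.
- **Calibration:** pictures and tool position differed by about 1–3 mm in places, for example in the height of the pin's top.
- **Last pictures:** of the final two, I only compared brightness values in one and did not view the other. What I say about the pin, the other caps and the loose items comes from the views just before that last move.

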